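# Take a photometer reading with the touch-free switch

### The arm

A 6-joint arm with a two-finger parallel gripper is mounted at the origin on the work surface. World frame = base frame: x ahead of the robot, y to its left, z up, the work surface at z = 0. Lengths are in m, angles in rad, forces in N, time in s.
With the tool pointing down it reaches from about 0.2 to 0.875 m from the base axis. Payload 3.4 kg.
Tool frame: the origin (TCP) lies between the finger pads, 19 mm behind the fingertips; this is the grasp point; z points along the fingers, y is the line along which they close (so a half turn about z gives the same grasp; the last joint's range is limited). The gripper opens to 94 mm and grips with 3 to 60 N. Pads are 16 mm wide; open, the fingers measure 119 mm over their backs; the gripper's body (75 mm by 177 mm) begins 78 mm behind the grasp point.
Start: joints at [-1.456, 0.276, 1.505, -0, 1.361, -0.121], TCP at [0.134, -0.559, 0.224] pointing down, gripper open.
Joint ranges: [-2.89, 2.89], [-0.75, 2.08], [0.22, 2.7], [-1.18, 4.32], [0.11, 2.71], [-2.7, 2.7]. Speed limits (rad/s): [2.57, 2.57, 3.14, 3.14, 3.14, 3.14].

### API

Orientations are given as a unit quaternion [w, x, y, z].
In Python, from plant import r, gripper_to, inverse_kinematics, vision, models, telemetry gives the robot as it stands. Calls block until the motion is done:
- r.move_to(position, orientation): joint-space move of the TCP to a pose.
- r.move_l(position, rot=None, vel=0.15, guard=None): straight line of the TCP; rot=None keeps the orientation; vel is the mean speed in m/s. With guard (N) it stops when the force on the tool has changed by that much, and returns True; else False.
- r.movej(angles): joint-space move.
- gripper_to(opening, f_grip=None): finger opening in m; f_grip is the grip in N (None keeps the last); returns when the fingers have stopped.
- r.hold(seconds).
- inverse_kinematics(position, orientation): joint angles nearest the present ones, or None.
- vision.snapshot(name): name is "side" or "top"; returns the picture (420x560x3 uint8, red, green, blue); there is no depth.
- vision.get_calibration(name): a dict with "fx", "fy", "cx", "cy" (pixels), "position" and "orientation" of the camera in the world. Camera axes: x right, y down, z forward; pixel columns grow to the right and rows downward; lengths in m; the calibration is good to about 2 mm. A picture is of the moment at which its call begins. get_calibration takes no time and is no camera call.
A pose or a line that the arm cannot do raises r.PlanningError and nothing moves.
- r.sign_off(): hands the job in; it is judged then, once.
Trained networks look in the newest picture that a camera, given by its name, has taken for a name from the list of things; names that differ only in an ending like _2 or _b are one class to them, and where a whole thing is asked for, a point or a joint stands for the part that bears it (a point fixed in the world has none). Each returns a list of dicts, best first, with "score" (0 to 1); they miss things now and then, are a little off and sometimes report something else, mostly with a low value. They report only what shows in the picture. A call takes as long as a camera call. They do not tell look-alikes from the thing itself.
- models.boxes_of(thing, camera): "at" ([x, y, z] in m, in world coordinates, good to about 4 mm: the middle of the surface that is visible of it).
- models.regions_of(thing, camera): "pixels" (420x560 bool, what is visible of it).
- models.mark_of(thing, camera): "at" ([x, y, z] in m, in world coordinates, good to about 4 mm: a listed point, or the origin of a listed thing).
Readings, each from a call of its own:
- telemetry.current_t(): time.
- telemetry.current_joints(): joint angles.
- telemetry.current_dq(): joint speeds.
- telemetry.current_joint_efforts(): joint torques, N m.
- telemetry.current_ee_pos(): TCP position.
- telemetry.current_tool_rot(): TCP orientation.
- telemetry.current_wrist_force(): force on the tool from outside, world axes, zero at the start.
- telemetry.current_torque(): the same for the moment, N m.
- telemetry.current_opening(): finger opening in m.
- telemetry.current_finger_force(): force on a finger pad.
Only numpy, scipy, OpenCV 4.12 (cv2) and the standard library are available. Lean on these libraries where they do the work, as an engineer would, in place of code of your own. Each camera call takes 0.05 s, during which the arm holds its last target. There are 200 camera calls.

### The job

Take a reading on the blue photometer: push its half-open grey lid fully shut with the fingertips, then, with the lid shut, point at the green touch-free switch, holding the fingertips 1 to 4 cm above its middle for at least two seconds without touching it, and finally draw the hand more than 15 cm away from it. Do not bring the fingertips low over the yellow or the red switch, nor over the green one before the lid is shut, and touch none of the switches. Pick nothing up, do not raise the lid further, and leave the vials and the tip rack standing where they are.

Things in the scene. Friction and masses are not known exactly. Their poses are not given: they have to be found in the camera images.
- photometer: blue photometer case fixed to the bench, 150 mm (its x) by 100 mm (its y) by 50 mm high; origin at the centre of its underside, its x axis points from the display end (nearer the robot) to the lid-hinge end, z up
- lid (a joint): angle of the photometer's grey hood-shaped lid, rad: 0 fully shut (a hard stop), growing as its free edge rises; it starts between 0.4 and 0.8. A friction hinge keeps it where it is left; pushing it shut takes about 2 N on its top, and it does not spring back. Lid 80 mm long from hinge to free edge, 84 mm wide, 16 mm deep
- lid_hinge (a point): middle of the lid's hinge line, 60 mm from the case's origin along the case's +x, 51 mm above the bench; the hinge runs along the case's y and the lid reaches from it 80 mm towards the case's -x. Shut, the lid's flat top is 67 mm above the bench.
- lid_edge (a point): middle of the free edge of the lid's top face, by an orange strip; it moves with the lid. At every starting angle, the spot 35 mm from the hinge towards the case's -x (seen from above) has the lid's sloping top face under it, so pressing straight down there shuts it
- green_top (a point): top centre of the green touch-free switch (starts the reading): a low white round puck fixed to the bench, 50 mm across and 18 mm high, its top a flat green disc with a black sensor window 22 mm across in the middle; z up. The three switches swap places from run to run and stand 70 mm or more apart, centre to centre
- yellow_top (a point): top centre of the yellow touch-free switch (zeroes the instrument): a low white round puck fixed to the bench, 50 mm across and 18 mm high, its top a flat yellow disc with a black sensor window 22 mm across in the middle; z up. The three switches swap places from run to run and stand 70 mm or more apart, centre to centre
- red_top (a point): top centre of the red touch-free switch (erases): a low white round puck fixed to the bench, 50 mm across and 18 mm high, its top a flat red disc with a black sensor window 22 mm across in the middle; z up. The three switches swap places from run to run and stand 70 mm or more apart, centre to centre
- green_switch: the whole green switch; origin at the centre of its underside
- yellow_switch: the whole yellow switch; origin at the centre of its underside
- red_switch: the whole red switch; origin at the centre of its underside
- vial_a: loose yellow sample vial with a white screw cap, 28 mm across, 60 mm high, upright; origin at the centre of its underside; bystander
- vial_b: loose red sample vial with a white screw cap, 28 mm across, 60 mm high, upright; origin at the centre of its underside; bystander
- vial_c: loose orange sample vial with a white screw cap, 28 mm across, 60 mm high, upright; origin at the centre of its underside; bystander
- tip_rack: loose blue pipette-tip rack, 75 by 110 mm and 46 mm high with white tips; origin at the centre of its underside; bystander
Not all that is in view belongs to the job. Of the things shaped like the photometer, the blue one is meant.

How it is judged:
By the outcome, as a careful person would: the job done as asked, in the order asked, and still so for the second after the job is handed in, with the robot touching nothing.
It also fails if it takes over 45 s, if anything falls off the work surface, if the arm or the gripper's body presses on something with over 40 N, if the wrist force passes 120 N, or if a joint passes its speed limit or range.

## Working session

There is one attempt and no reset: what is moved stays moved. The work goes in short steps, each a Python script; the robot and the scene stay as the last script left them, time stands still between calls to the robot, and variables do not carry over. Pictures are saved under pics/ and viewed, at most 10 in all, crops included, and the job is handed in when it is done.

```bash
mkdir -p pics; python3 - <<'E'
from plant import r, vision, models, telemetry
import cv2, numpy as np
for c in("top","side"):
    im=vision.snapshot(c); cv2.imwrite(f"pics/{c}0.png",im[:,:,::-1])
    k=vision.get_calibration(c); print(c,{a:np.round(b,3).tolist() for a,b in k.items()})
    for t in("photometer","lid_hinge","lid_edge","green_top","yellow_top","red_top","vial_a","tip_rack"):
        print(t,[(np.round(d["at"],3).tolist(),round(d["score"],2)) for d in models.mark_of(t,c)])
print(telemetry.current_t())
E
```

```text
top {'fx': 498.754, 'fy': 498.754, 'cx': 285.463, 'cy': 217.055, 'position': [0.293, 0.069, 1.135], 'orientation': [-0.081, 0.705, -0.699, 0.082]}
photometer [([0.578, 0.128, 0.001], 0.88), ([0.806, 0.143, 0.003], 0.86), ([0.367, 0.137, -0.001], 0.84), ([0.25, 0.351, -0.0], 0.82)]
lid_hinge [([0.429, 0.156, 0.053], 0.89), ([0.866, 0.149, 0.056], 0.88), ([0.303, 0.36, 0.048], 0.8), ([0.634, 0.146, 0.054], 0.77)]
lid_edge [([0.231, 0.359, 0.067], 0.95), ([0.35, 0.131, 0.065], 0.82), ([0.784, 0.146, 0.068], 0.81), ([0.586, 0.136, 0.113], 0.63)]
green_top [([0.474, -0.106, 0.017], 0.75)]
yellow_top [([0.507, -0.22, 0.017], 0.76), ([0.587, 0.135, 0.114], 0.62), ([0.468, -0.103, 0.0], 0.17)]
red_top [([0.474, -0.306, 0.019], 0.98)]
vial_a [([0.67, -0.034, -0.001], 0.73), ([0.673, -0.252, -0.0], 0.62), ([0.692, -0.171, 0.001], 0.56), ([0.51, -0.215, 0.005], 0.47)]
tip_rack [([0.514, 0.424, 0.003], 0.72)]
side {'fx': 481.495, 'fy': 481.495, 'cx': 279.01, 'cy': 201.093, 'position': [0.321, 1.227, 0.762], 'orientation': [0.046, -0.07, 0.861, -0.501]}
photometer [([0.369, 0.132, -0.003], 0.81), ([0.25, 0.356, 0.002], 0.8), ([0.808, 0.146, -0.001], 0.72), ([0.578, 0.135, -0.002], 0.63)]
lid_hinge [([0.868, 0.155, 0.053], 0.94), ([0.429, 0.155, 0.053], 0.87), ([0.63, 0.144, 0.05], 0.69), ([0.308, 0.364, 0.048], 0.69)]
lid_edge [([0.789, 0.148, 0.068], 0.94), ([0.226, 0.356, 0.064], 0.68), ([0.587, 0.13, 0.116], 0.67), ([0.355, 0.127, 0.066], 0.61)]
green_top [([0.47, -0.104, 0.019], 0.49)]
yellow_top []
red_top [([0.474, -0.307, 0.018], 0.71)]
vial_a [([0.668, -0.037, 0.0], 0.64), ([0.674, -0.253, 0.004], 0.62), ([0.696, -0.171, -0.001], 0.56)]
tip_rack [([0.51, 0.423, 0.001], 0.97)]
0.9
```

View pics/top0.png

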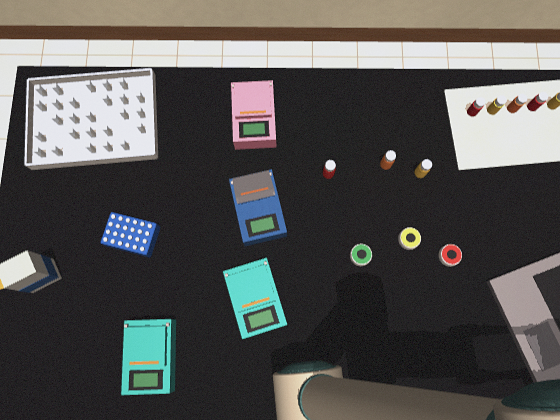

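View pics/side0.png

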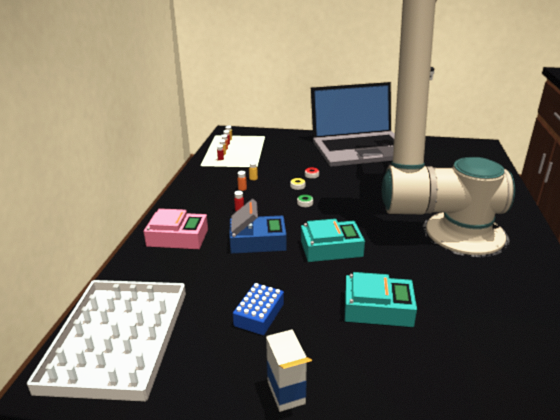

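The top view shows four photometer shapes: pink (253,115), blue with its lid half-open (258,207), teal (255,298) and teal (148,357). By the description I want the blue one. The pucks are green (361,254), yellow (410,238) and red (451,255), and the vials stand at (330,168), (388,159) and (424,168). The side view shows the blue case at (258,230) with its lid raised.

```bash
python3 - <<'E'
import cv2,numpy as np
from scipy.spatial.transform import Rotation as R
from plant import vision
t=cv2.imread("pics/top0.png");s=cv2.imread("pics/side0.png")
def proj(c,p):
    k=vision.get_calibration(c);w,x,y,z=k["orientation"]
    q=R.from_quat([x,y,z,w]).inv().apply(np.array(p)-k["position"]);return q[0]/q[2]*k["fx"]+k["cx"],q[1]/q[2]*k["fy"]+k["cy"]
o=np.array([.578,.131]);h=np.array([.632,.145]);u=(h-o)/np.linalg.norm(h-o);print("yaw",np.arctan2(u[1],u[0]))
yaw=.21;u=np.array([np.cos(yaw),np.sin(yaw)]);v=np.array([-u[1],u[0]])
out=[]
for im,c,(x0,y0) in((t,"top",(215,160)),(s,"side",(215,170))):
    f=4;b=cv2.resize(im[y0:y0+110,x0:x0+100 if c=="side" else x0+100],None,fx=f,fy=f,interpolation=cv2.INTER_CUBIC)
    P=lambda p:tuple(int(round(f*(a-d+.5))) for a,d in zip(proj(c,p),(x0,y0)))
    cor=[P([*(o+u*a*.075+v*e*.05),.05]) for a,e in((1,1),(1,-1),(-1,-1),(-1,1))]
    cv2.polylines(b,[np.array(cor)],True,(255,255,255),1)
    cv2.circle(b,P([*(o+u*.025),.101]),5,(0,255,0),-1); cv2.circle(b,P([*(o+u*.06),.051]),4,(0,255,255),-1)
    out.append(b)
cv2.imwrite("pics/crop.png",np.hstack(out))
for c,n in((t,"top"),): print(proj("top",[.472,-.105,.018]),proj("side",[.472,-.105,.018]))
E
```

```text
yaw 0.2536740961386422
(np.float64(362.305721924394), np.float64(253.86716101948696)) (np.float64(304.59182740098055), np.float64(197.1862219303222))
```

View pics/crop.png

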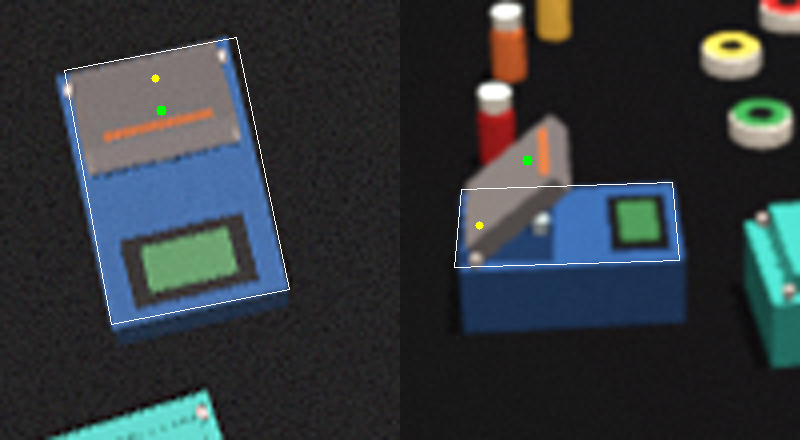

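The crop confirms the choice. It is the blue case with its lid half-open, the white outline sits on the case top, and the press spot (green dot, top about (255,188)) lies on the sloping lid.

```bash
cat >h.py <<'E'
import numpy as np,cv2
from plant import r,gripper_to,vision,models,telemetry
from scipy.spatial.transform import Rotation as R
yaw=.21;u=np.array([np.cos(yaw),np.sin(yaw),0]);z=np.array([0,0,-1.])
q=R.from_matrix(np.c_[u,np.cross(z,u),z]).as_quat();Q=[q[3],q[0],q[1],q[2]]
o=np.array([.578,.131,0]);S=o+u*.025
G=np.array([.472,-.105,0])
E
python3 - <<'E'
from h import *
p=telemetry.current_ee_pos();r.move_l([p[0],p[1],.32],vel=.2)
gripper_to(0.0)
r.move_to([S[0],S[1],.30],Q)
r.move_l([S[0],S[1],.14],vel=.15)
print(telemetry.current_t(),telemetry.current_ee_pos(),telemetry.current_wrist_force())
g=r.move_l([S[0],S[1],.083],vel=.03,guard=15)
print(g,telemetry.current_t(),telemetry.current_ee_pos(),telemetry.current_wrist_force())
r.move_l([S[0],S[1],.25],vel=.2)
for c in("top","side"):
    im=vision.snapshot(c);cv2.imwrite(f"pics/{c}1.png",im[:,:,::-1])
    for t in("lid_edge","green_top"):print(c,t,[(np.round(d["at"],3).tolist(),round(d["score"],2)) for d in models.mark_of(t,c)])
print(telemetry.current_t())
im=cv2.imread("pics/side1.png")[150:290,190:370];cv2.imwrite("pics/side1c.png",cv2.resize(im,None,fx=4,fy=4))
E
```

```text
7.1 [0.60321072 0.13627419 0.14096584] [ 0.09750673 -0.95294401 -0.78747721]
True 8.8083 [0.60214744 0.13614075 0.08605357] [-0.36084301 -0.53547222  4.80965816]
top lid_edge [([0.227, 0.358, 0.066], 0.68), ([0.788, 0.146, 0.068], 0.64)]
top green_top [([0.474, -0.108, 0.018], 0.64)]
side lid_edge [([0.787, 0.147, 0.07], 0.93), ([0.352, 0.129, 0.065], 0.87), ([0.224, 0.359, 0.067], 0.78), ([0.559, 0.122, 0.07], 0.6), ([0.512, 0.426, 0.003], 0.48)]
side green_top [([0.471, -0.307, -0.002], 0.75), ([0.475, -0.104, 0.019], 0.56)]
10.0833
```

View pics/side1c.png

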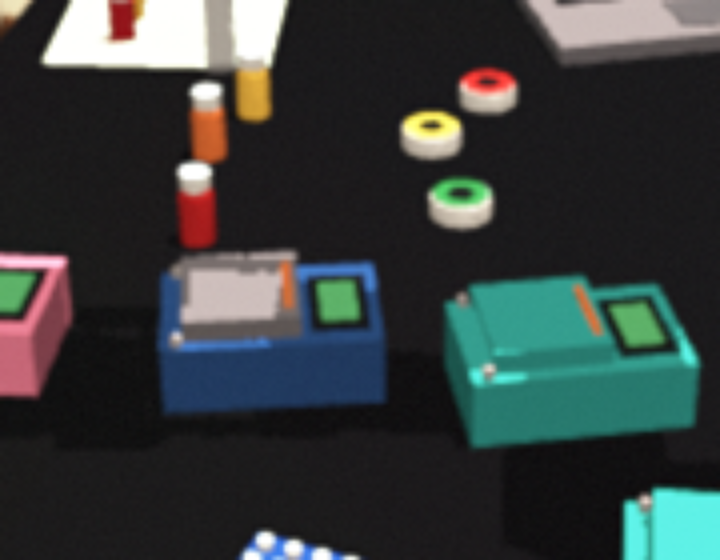

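The side crop shows the blue lid lying flat at about (250,225) in full-image pixels, and the tip stopped at 67 mm, the shut height. I'll press once more, slightly harder, to be sure, then go on to the green switch.

```bash
python3 - <<'E'
from h import *
r.move_l([S[0],S[1],.10],vel=.2)
g=r.move_l([S[0],S[1],.080],vel=.02,guard=22)
print(g,telemetry.current_ee_pos(),telemetry.current_wrist_force())
r.move_l([S[0],S[1],.25],vel=.2)
G=[.473,-.1055]
r.move_l([*G,.25],vel=.25)
r.move_l([*G,.062],vel=.12)
t=telemetry.current_t();print(t,telemetry.current_ee_pos())
r.hold(1.5)
im=vision.snapshot("side");cv2.imwrite("pics/hov.png",cv2.resize(im[130:250,200:380,::-1],None,fx=4,fy=4))
r.hold(1.5)
print(telemetry.current_t(),telemetry.current_ee_pos(),telemetry.current_wrist_force())
r.move_l([*G,.32],vel=.2)
for c in("top","side"):
    im=vision.snapshot(c);cv2.imwrite(f"pics/{c}2.png",im[:,:,::-1])
print([np.round(d["at"],3).tolist() for d in models.mark_of("lid_edge","side")],telemetry.current_t())
E
```

```text
True [0.60235946 0.13621248 0.08604642] [-0.47163673  0.44121916  5.4110351 ]
15.6917 [ 0.47349141 -0.10570334  0.06256536]
18.7417 [ 0.47298775 -0.10549738  0.06200213] [ 0.42234268 -0.60271366 -0.70687125]
[[0.351, 0.128, 0.067], [0.556, 0.123, 0.069], [0.223, 0.357, 0.064], [0.788, 0.147, 0.069]] 20.3333
```

View pics/hov.png

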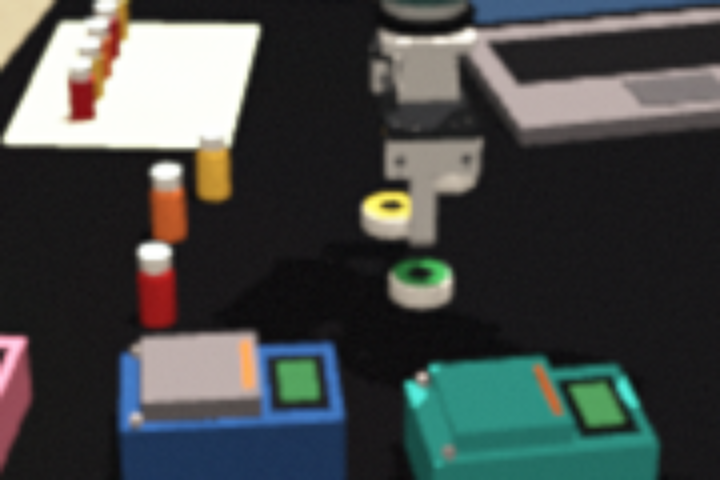

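View pics/side2.png

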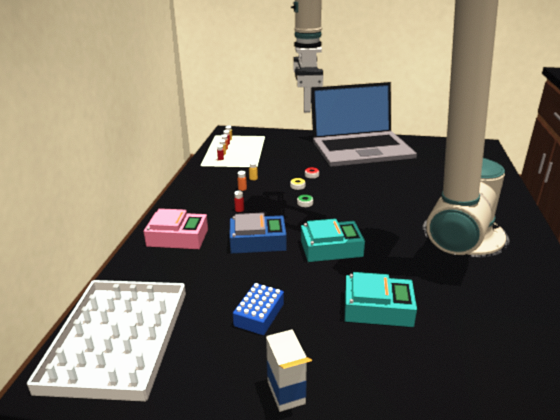

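The hover crop shows the closed fingertips at (424,243), about 29 crop pixels (about 25 mm) above the green disc's centre at (420,272). The final side view shows the lid shut at (250,223), vials and rack in place, and the hand well away.

```bash
python3 -c "
from plant import r
print(r.sign_off())"
```

```text
the job is handed in; nothing more can be done
None
```

I pushed the blue photometer's lid fully shut, held the fingertips about 2.5 cm above the green switch for 3 s without touching it, then drew the hand about 28 cm away and handed the job in at about 20 s; the sign-off gave no verdict.

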